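# Unscrew the screw-jar cap in the drawer

## Task

Pull the blue-fronted drawer fully open, then unscrew the tight blue cap from the jar of silver screws; the jar must stay seated in its square pocket, which keeps it from turning. Stop turning when the threads let go, lift the cap clear and finish while still holding it: level and still, right over the jar's mouth, about 1 to 5 cm above the rim, with the drawer left open. Do not upset the orange-capped jar, the tape roll or the hammer.

Things in the scene. Friction and masses are not known exactly. Their poses are not given: they have to be found in the camera images.
- drawer (a joint): The drawer of a white bench-top unit (240 deep, 356 wide, 145 mm high, fixed, a little yawed). Travel in m: 0 shut, 0.17 fully open (end stop). About 3 N of sliding friction; it stays where it is left. The blue front panel, 336 wide and 12 thick, reaches 132 mm above the bench; shut, it covers the unit's front.
- drawer_handle (a point): Middle of the steel bar handle, 108 mm above the bench: a round bar 10 mm thick and 100 mm long, level, along the unit's y axis, its centreline 45 mm before the drawer front (40 mm of free gap behind it). Moves with the drawer. Its axes are the unit's: -x is the way the drawer opens, towards the robot; z up.
- drawer_tray (a point): Point on the drawer's floor midway between two square pockets, 14 mm above the bench; moves with the drawer, axes as the unit's. The pockets, 63 mm wide in a 24 mm plywood insert, lie at y = +75 and -75 mm and hold a jar each, either way round. Fully open, their centres are 100 mm out from the unit's front edge and 70 mm behind the drawer front; the drawer's sides are low.
- jar: Loose clear jar with silver screws, about 0.45 kg, hidden until the drawer is open. Body 60 x 60 mm square, 70 mm high, then a round neck 42 mm in diameter. Origin: centre of its underside, z up. Its pocket stops it from turning (about 3 degrees of play), but nothing holds it down: pulling on a cap that is still threaded lifts it.
- jar_mouth (a point): Centre of the jar's rim, 92 mm above the jar's origin. A sprung rubber seal in the mouth pushes the cap up against the threads with about 22 N, which makes it tight (about 0.2 Nm to turn); it rises at most 4 mm. The cap may rise up to 3 mm as it unscrews but need not be raised while turning; its lower edge passes the rim after 17 mm of lift.
- cap: Loose blue screw cap, 60 mm in diameter, 26 high, 45 g, hollow. Origin: centre of its lower edge. When tight this is 75 mm above the jar's origin, axes parallel to the jar's. Counterclockwise from above the threads let go after about 52 degrees; a stop blocks it at about 90: turn it about 70, then lift straight up. Clockwise is blocked. Gripped from above across its diameter, any way round.
- bolt_jar: Bystander: a like jar of black bolts with an orange cap (100 mm high), loose in the other pocket. Origin: centre of its underside. Must stay seated there.
- tape_roll: Bystander: green tape roll lying on the bench on the robot's left (+y), 100 mm in diameter, 24 mm high, hole 72 mm. Origin: centre of its underside. Leave alone.
- hammer: Bystander: hammer with a yellow handle, lying on the bench on the robot's right (-y), about 260 mm long. Origin under its middle, long axis x. Leave alone.

How it is judged:
By the outcome, as a careful person would: the job done as asked, in the order asked, and still so for the second after the job is handed in, while the arm keeps its last pose, push and grip.
It also fails if it takes over 48 s, if anything falls off the work surface, if the arm or the gripper's body presses on something with over 40 N, if the wrist force passes 120 N, or if a joint passes its speed limit or range.

## Robot

A 6-joint arm with a two-finger parallel gripper is mounted at the origin on the work surface. World frame = base frame: x ahead of the robot, y to its left, z up, the work surface at z = 0. Lengths are in m, angles in degrees, forces in N, time in s.
With the tool pointing down it reaches from about 0.275 to 0.825 m from the base axis. Payload 5.2 kg.
Tool frame: the origin (TCP) lies at the very end of the fingers, on their centre line; the grasp point (between the pads) lies 19 mm behind it; z points along the fingers, y is the line along which they close (so a half turn about z gives the same grasp; the last joint's range is limited). The gripper opens to 93 mm and grips with 3 to 60 N. Pads are 15 mm wide; open, the fingers measure 128 mm over their backs; the gripper's body (75 mm by 188 mm) begins 65 mm behind the grasp point.
Start: joints at [58.797, 14.817, 87.949, -0, 77.235, -11.62], TCP at [0.184, 0.518, 0.219] pointing down, gripper open.
Joint ranges: [-179.93, 179.93], [-52.35, 119.4], [10.71, 147.94], [-69.91, 249.91], [12.55, 155.21], [-178.61, 178.61]. Speed limits (degrees/s): [147.25, 147.25, 180, 180, 180, 180].

## Interface

Orientations are given as [roll, pitch, yaw] about the fixed x, y, z axes, in that order (R = Rz(yaw) Ry(pitch) Rx(roll)).
In Python, from rig import robot, eyes, job gives the robot as it stands. The module is installed in compiled form; this text tells all that it offers.
- The arm moves only by the tool apply_moves, never from a script. Its arguments are lists of equal length, an entry for each row: "fingers": the opening, from 0 (shut) to 1 (fully open); "xyz": the shift along the tool's x, y, z in m, a list of three; "turn": the turn, a rotation vector about the tool's x, y, z in units of 10 degrees (1.0 is 10 degrees), a list of three. In form: {"fingers": [fingers, ...], "xyz": [[dx, dy, dz], ...], "turn": [[ax, ay, az], ...]}. A call has 1 to 12 rows; each row shifts and turns the commanded pose from where the row before left it, along the tool's axes as they then stand; what a row does not reach is not made up. A row lasts 1/8 s, in which the tool goes at most 62.5 mm and 10.7 degrees, less where a joint would pass 70% of its speed; a pose out of reach is approached as far as the arm can. A call with a gripper value outside its range is refused whole. The fingers move at their own pace and stop on an object; "squeeze" is the grip in N (left out, the last holds). Time passes only in rows, so rows that do not move let the fingers close. It gives the time, the measured TCP pose, the force, the opening and the grip force at its end, in the units of the state.
- robot.observe(): the state, without advancing time (a new reading comes with each control period).
- eyes.snapshot(name): name is "side" or "top"; returns a dict with "color" (480x640x3 uint8, red, green, blue), "K" (3x3 intrinsics, pixels), "pose" (4x4, takes a point from camera to world coordinates). Camera axes: x right, y down, z forward; pixel columns grow to the right and rows downward; lengths in m; the calibration is good to about 2 mm. A picture is of the moment at which its call begins. There is no depth.
- job.job_done(): hands the job in; it is judged then, once.
The state is a dict: "t": time; "qpos": joint angles; "joint_vel": joint speeds; "joint_efforts": joint torques, N m; "eef_pos": TCP position; "tcp_rot": TCP orientation; "wrist_force": force on the tool from outside, world axes, zero at the start; "torque": the same for the moment, N m; "gripper_width": finger opening in m; "gripper_force": force on a finger pad.
Only numpy, scipy, OpenCV 4.12 (cv2) and the standard library are available. Lean on these libraries where they do the work, as an engineer would, in place of code of your own. Each camera call takes 0.05 s, during which the arm holds its last target. There are 200 camera calls.

## Working session

There is one attempt and no reset: what is moved stays moved. The work goes in short steps, Python scripts to look and compute and a tool call to move; the robot and the scene stay as the last step left them, time stands still between calls to the robot, and variables do not carry over. Pictures are saved under pics/ and viewed, at most 10 in all, crops included, and the job is handed in when it is done.

Besides the shell and the picture viewer there is one more tool, called after "Request:" as name(argument=value, ...) on one line, values as JSON. apply_moves: Moves the arm, as the interface text tells. Its arguments: {"type":"object","properties":{"fingers":{"type":"array"},"xyz":{"type":"array"},"turn":{"type":"array"},"squeeze":{"type":"number"}},"required":["fingers","xyz","turn"]}

```bash
mkdir -p pics
cat > h.py <<'E'
import numpy as np, cv2
from rig import robot, eyes, job
from scipy.spatial.transform import Rotation as R
def snap(n,f,crop=None,s=1):
    d=eyes.snapshot(n); im=d["color"][:,:,::-1]
    np.savez(f"{n}.npz",K=d["K"],pose=d["pose"],color=d["color"])
    if crop: x0,y0,x1,y1=crop; im=im[y0:y1,x0:x1]
    im=cv2.resize(im,None,fx=s,fy=s,interpolation=cv2.INTER_CUBIC); cv2.imwrite(f"pics/{f}.png",im)
def plane(n,u,v,z):
    d=np.load(n+".npz"); P=d["pose"]; r=P[:3,:3]@np.linalg.solve(d["K"],[u,v,1.]); o=P[:3,3]
    return o+r*(z-o[2])/r[2]
def proj(n,p):
    d=np.load(n+".npz"); P=d["pose"]; q=d["K"]@(P[:3,:3].T@(np.array(p)-P[:3,3])); return q[:2]/q[2]
def st():
    o=robot.observe(); print({k:np.round(v,3).tolist() for k,v in o.items()}); return o
E
python3 - <<'E'
from h import *
snap("top","t0"); snap("side","s0"); st()
for n in("top","side"): d=np.load(n+".npz"); print(d["K"].round(1).tolist(),d["pose"].round(3).tolist())
E
```

```text
{'t': 0.1, 'qpos': [58.797, 14.855, 88.002, 0.002, 77.234, -11.619], 'joint_vel': [0.017, -0.177, -0.176, 0.048, 0.044, 0.05], 'joint_efforts': [0.003, -43.821, -28.465, 0.072, 0.036, -0.0], 'eef_pos': [0.184, 0.518, 0.218], 'tcp_rot': [-179.912, -0.02, 160.415], 'wrist_force': [0.114, -0.199, 0.111], 'torque': [-0.025, -0.029, 0.031], 'gripper_force': 0.0, 'gripper_width': 0.093}
[[581.8, 0.0, 314.4], [0.0, 581.8, 243.2], [0.0, 0.0, 1.0]] [[-0.001, -0.994, 0.105, 0.465], [-1.0, 0.001, -0.0, -0.022], [-0.0, -0.105, -0.994, 1.475], [0.0, 0.0, 0.0, 1.0]]
[[456.1, 0.0, 315.3], [0.0, 456.1, 234.2], [0.0, 0.0, 1.0]] [[0.443, -0.844, 0.301, 0.265], [-0.896, -0.418, 0.147, -0.166], [0.002, -0.335, -0.942, 1.145], [0.0, 0.0, 0.0, 1.0]]
```

View pics/t0.png

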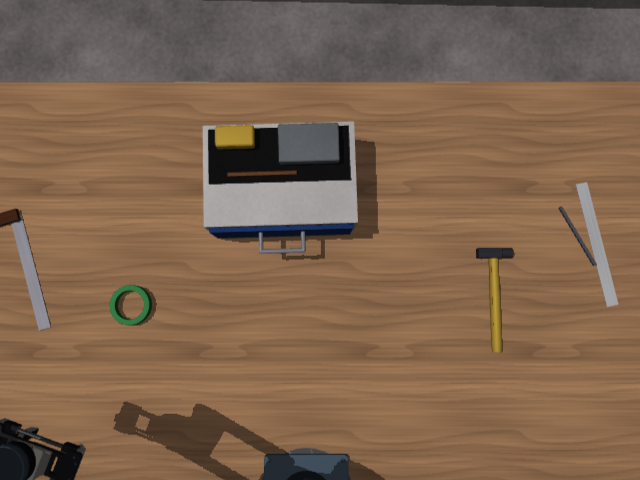

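View pics/s0.png

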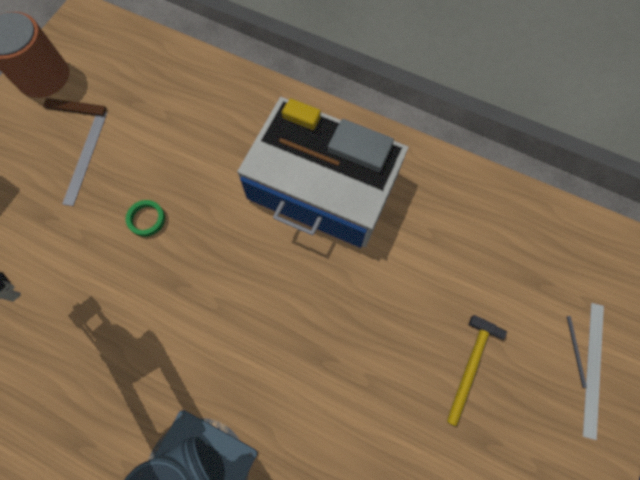

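The top view shows the unit, with the handle bar from about (261,251) to (304,250). In the side view the bar runs from (276,213) to (315,231). I'll enlarge both.

Run:
```python
from h import *
a=np.load("top.npz")["color"][215:265,240:370,::-1];b=np.load("side.npz")["color"][190:245,250:380,::-1]
im=np.vstack([cv2.resize(x,None,fx=5,fy=5,interpolation=cv2.INTER_CUBIC) for x in(a,b)]);cv2.imwrite("pics/c0.png",im)
for p in[(203,126),(354,122),(357,222),(206,227)]: print(plane("top",*p,.145).round(3))
```

```text
[0.883 0.239 0.145]
[ 0.892 -0.115  0.145]
[ 0.655 -0.12   0.145]
[0.644 0.228 0.145]
```

View pics/c0.png

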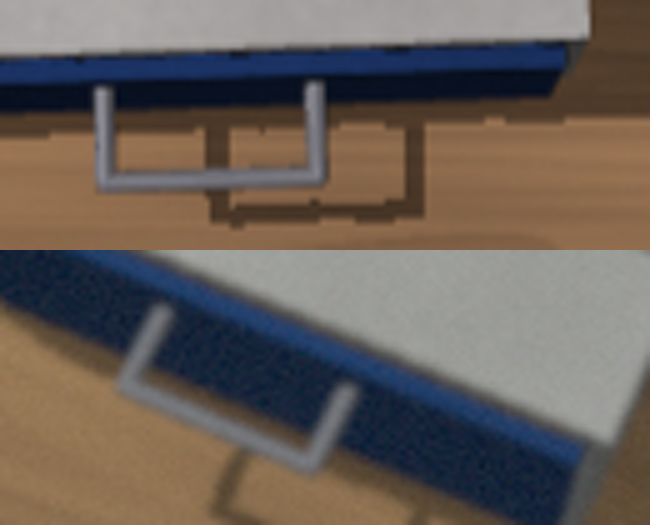

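Handle bar ends: (260.6,251.4) and (304,250.2) in top, (275,217) and (312.4,233) in side.

Run:
```python
from h import *
def tri(a,b):
    A=[];y=[]
    for n,(u,v) in(("top",a),("side",b)):
        d=np.load(n+".npz");P=d["pose"];M=d["K"]@np.c_[P[:3,:3].T,-P[:3,:3].T@P[:3,3]]
        for k,w in((0,u),(1,v)): r=M[k]-w*M[2];A.append(r[:3]);y.append(-r[3])
    return np.linalg.lstsq(np.array(A),np.array(y),rcond=None)[0]
for a,b in(((260.6,251.4),(275,217)),((304,250.2),(312.4,233))):
    print(plane("top",*a,.108).round(4),plane("side",*b,.108).round(4),tri(a,b).round(4))
```

```text
[0.5907 0.1051 0.108 ] [0.5928 0.104  0.108 ] [0.5909 0.1042 0.1114]
[0.5934 0.0027 0.108 ] [0.5962 0.0035 0.108 ] [0.5926 0.0023 0.1181]
```

Request:
apply_moves(fingers=[0.4,0.4,0.4,0.4,0.4,0.4,0.4], xyz=[[0,0,0],[0,0,0],[0,0,0],[0,0,0],[0,0,0],[0,0,0],[0,0,0]], turn=[[0,0,0.98],[0,0,0.98],[0,0,0.98],[0,0,0.98],[0,0,0.98],[0,0,0.98],[0,0,0.98]])

```text
t: 0.98
eef_pos: [0.1842, 0.5179, 0.2181]
tcp_rot: [-180.0, 0.1, 91.5]
wrist_force: [0.5, -0.1, -0.6]
gripper_width: 0.0372
gripper_force: 0.0
```

Request:
apply_moves(fingers=[0.4,0.4,0.4,0.4,0.4,0.4,0.4,0.4,0.4,0.4,0.4,0.4], xyz=[[-0.04,0.033,0],[-0.04,0.033,0],[-0.04,0.033,0],[-0.04,0.033,0],[-0.04,0.033,0],[-0.04,0.033,0],[-0.04,0.033,0],[-0.04,0.033,0],[-0.04,0.033,0],[-0.04,0.033,0],[-0.04,0.033,0],[-0.036,0.032,0]], turn=[[0,0,0],[0,0,0],[0,0,0],[0,0,0],[0,0,0],[0,0,0],[0,0,0],[0,0,0],[0,0,0],[0,0,0],[0,0,0],[0,0,0]])

```text
t: 2.48
eef_pos: [0.595, 0.0534, 0.2181]
tcp_rot: [-180.0, -0.0, 91.8]
wrist_force: [0.6, 0.1, 0.3]
gripper_width: 0.0371
gripper_force: 0.0
```

Request:
apply_moves(fingers=[0.4,0.4,0.4,0.4,0.4,0.4,0,0,0,0], xyz=[[0,-0.001,0.025],[0,0,0.025],[0,0,0.025],[0,0,0.02],[0,0,0.018],[0,0,0.015],[0,0,0],[0,0,0],[0,0,0],[0,0,0]], turn=[[0,0,0],[0,0,0],[0,0,0],[0,0,0],[0,0,0],[0,0,0],[0,0,0],[0,0,0],[0,0,0],[0,0,0]], squeeze=30)

```text
t: 3.72
eef_pos: [0.5929, 0.0549, 0.0915]
tcp_rot: [-180.0, 0.0, 91.8]
wrist_force: [-3.9, -1.6, 4.4]
gripper_width: 0.009
gripper_force: 30.0
```

Request:
apply_moves(fingers=[0,0,0,0,0,0,0,0,0,0,0,0], xyz=[[0,-0.007,0],[0,-0.015,0],[0,-0.018,0],[0,-0.018,0],[0,-0.018,0],[0,-0.018,0],[0,-0.018,0],[0,-0.018,0],[0,-0.018,0],[0,-0.012,0],[0,-0.006,0],[0,-0.003,0]], turn=[[0,0,0],[0,0,0],[0,0,0],[0,0,0],[0,0,0],[0,0,0],[0,0,0],[0,0,0],[0,0,0],[0,0,0],[0,0,0],[0,0,0]])

```text
t: 5.22
eef_pos: [0.425, 0.0499, 0.0914]
tcp_rot: [179.9, -0.0, 91.8]
wrist_force: [2.7, 3.5, 4.8]
gripper_width: 0.009
gripper_force: 30.0
```

Request:
apply_moves(fingers=[0,0,0], xyz=[[0,-0.003,0],[0,-0.002,0],[0,0,0]], turn=[[0,0,0],[0,0,0],[0,0,0]])

```text
t: 5.6
eef_pos: [0.423, 0.0498, 0.0915]
tcp_rot: [179.6, -0.0, 91.8]
wrist_force: [10.5, 5.5, -3.4]
gripper_width: 0.009
gripper_force: 30.0
```

Request:
apply_moves(fingers=[0,0.35,0.35,0.35,0.35,0.35,0.35,1,1,1,1], xyz=[[0,0.003,0],[0,0,0],[0,0,0],[0,0,-0.02],[0,0,-0.03],[0,0,-0.04],[0,0,-0.04],[0.03,-0.03,0],[0.05,-0.03,0],[0.05,-0.03,0],[0.05,0,0]], turn=[[0,0,0],[0,0,0],[0,0,0],[0,0,0],[0,0,0],[0,0,0],[0,0,0],[0,0,0],[0,0,0],[0,0,0],[0,0,0]])

```text
t: 6.98
eef_pos: [0.3242, 0.2272, 0.2205]
tcp_rot: [-180.0, 0.0, 91.8]
wrist_force: [1.5, -0.6, -0.1]
gripper_width: 0.0681
gripper_force: 0.0
```

Run:
```python
from h import *
snap("top","t1"); snap("side","s1")
a=np.load("top.npz")["color"][200:330,190:370,::-1];b=np.load("side.npz")["color"][170:320,190:370,::-1]
f=lambda x,s:cv2.resize(x,None,fx=s,fy=s,interpolation=cv2.INTER_CUBIC)
A=f(a,4);B=f(b,4);cv2.imwrite("pics/c1.png",A);cv2.imwrite("pics/c2.png",B)
```

```text
(no output)
```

View pics/c1.png

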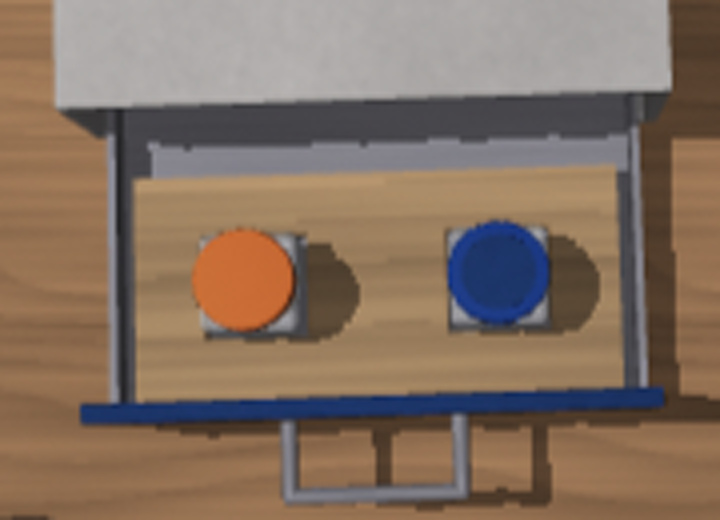

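View pics/c2.png

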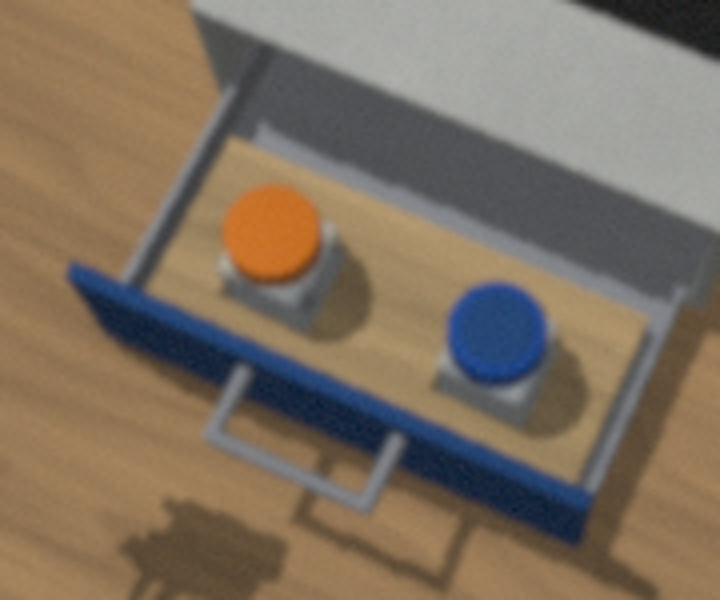

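Drawer open. The blue cap (right-hand pocket) is centred at about (314.8,268) in top and (314.5,252.8) in side. The orange cap is at (260.8,270) in top.

Run:
```python
from h import *
print(plane("top",314.75,268,.115),plane("side",314.5,252.75,.115),plane("top",260.75,270,.115))
c=np.array([.5929,.0549])+np.array([np.cos(.031),np.sin(.031)])*(-.17+.115+.0)
print("model",c+np.array([.0023,-.075]))
st()
```

```text
[ 0.55088357 -0.02256058  0.115     ] [ 0.55173669 -0.02416889  0.115     ] [0.54637278 0.10376739 0.115     ]
model [ 0.54022643 -0.02180473]
{'t': 7.075, 'qpos': [19.039, -1.434, 106.468, 0.076, 74.966, 16.881], 'joint_vel': [-4.807, -0.469, 1.322, -2.727, 0.883, -5.251], 'joint_efforts': [1.493, -26.489, -28.345, 0.5, -0.114, 0.917], 'eef_pos': [0.325, 0.23, 0.22], 'tcp_rot': [-179.979, -0.07, 92.138], 'wrist_force': [-0.119, 0.373, 0.394], 'torque': [-0.056, 0.091, 0.048], 'gripper_force': 0.0, 'gripper_width': 0.076}
```

Request:
apply_moves(fingers=[1,1,1,1,1,1], xyz=[[0,0,0],[0,0,0],[0,0,0],[0,0,0],[0,0,0],[0,0,0]], turn=[[0,0,-0.92],[0,0,-0.92],[0,0,-0.92],[0,0,-0.92],[0,0,-0.92],[0,0,-0.92]])

```text
t: 7.82
eef_pos: [0.3265, 0.2254, 0.2201]
tcp_rot: [-179.9, -0.0, 147.3]
wrist_force: [0.2, -0.3, -0.2]
gripper_width: 0.0932
gripper_force: 0.0
```

Request:
apply_moves(fingers=[1,1,1,1,1,1,1,1,1], xyz=[[-0.041,-0.011,0],[-0.041,-0.011,0],[-0.041,-0.011,0],[-0.041,-0.011,0],[-0.041,-0.011,0],[-0.041,-0.011,0],[-0.041,-0.011,0],[-0.041,-0.011,0],[0,0,0]], turn=[[0,0,0],[0,0,0],[0,0,0],[0,0,0],[0,0,0],[0,0,0],[0,0,0],[0,0,0],[0,0,0]])

```text
t: 8.95
eef_pos: [0.5546, -0.0294, 0.2194]
tcp_rot: [-179.9, -0.1, 146.8]
wrist_force: [0.4, 0.9, 0.9]
gripper_width: 0.0929
gripper_force: 0.0
```

Run:
```python
from h import *
o=robot.observe();r=R.from_euler("xyz",o["tcp_rot"],degrees=True);print(o["eef_pos"],o["tcp_rot"])
print(r.inv().apply(np.array([.5512,-.0232,.090])-o["eef_pos"]).round(4))
```

```text
[ 0.55461311 -0.02937677  0.21941442] [-1.79910684e+02 -6.05999229e-02  1.46800487e+02]
[0.0061 0.0035 0.1294]
```

Request:
apply_moves(fingers=[1,1,1,1,1,1,1,1], xyz=[[0.006,0.0035,0.02],[0,0,0.025],[0,0,0.025],[0,0,0.02],[0,0,0.018],[0,0,0.013],[0,0,0.008],[0,0,0]], turn=[[0,0,0],[0,0,0],[0,0,0],[0,0,0],[0,0,0],[0,0,0],[0,0,0],[0,0,0]])

```text
t: 9.95
eef_pos: [0.5503, -0.0196, 0.0913]
tcp_rot: [-180.0, -0.1, 147.0]
wrist_force: [-0.4, 0.2, -0.7]
gripper_width: 0.0927
gripper_force: 0.0
```

Request:
apply_moves(fingers=[0.5,0.5,0.5,0.5,0.5,0.5,0.5,0.5], xyz=[[0,0,0],[0,0,0],[0,0,0],[0,0,0],[0,0,0],[0,0,0],[0,0,0],[0,0,0]], turn=[[0,0,0],[0,0,0],[0,0,0],[0,0,0],[0,0,0],[0,0,0],[0,0,0],[0,0,0]], squeeze=45)

```text
t: 10.95
eef_pos: [0.5508, -0.0198, 0.0919]
tcp_rot: [-180.0, 0.0, 147.0]
wrist_force: [-1.6, -2.4, 2.9]
gripper_width: 0.0596
gripper_force: 45.0
```

Request:
apply_moves(fingers=[0.75,0.75,0.75,0.5,0.5,0.5,0.5], xyz=[[0,0,0],[0,0,0],[-0.002,0,0],[0,0,0],[0,0,0],[0,0,0],[0,0,0]], turn=[[0,0,0],[0,0,0],[0,0,0],[0,0,0],[0,0,0],[0,0,0],[0,0,0]])

```text
t: 11.82
eef_pos: [0.5523, -0.0208, 0.0916]
tcp_rot: [-180.0, -0.0, 147.0]
wrist_force: [-0.5, -0.6, -0.2]
gripper_width: 0.0599
gripper_force: 45.0
```

Request:
apply_moves(fingers=[0.5,0.5,0.5,0.5,0.5,0.5], xyz=[[0,0,0],[0,0,0],[0,0,0],[0,0,0],[0,0,0],[0,0,0]], turn=[[0,0,-0.4],[0,0,-0.5],[0,0,-0.5],[0,0,-0.5],[0,0,-0.5],[0,0,0]])

```text
t: 12.58
eef_pos: [0.5527, -0.0205, 0.0925]
tcp_rot: [180.0, 0.1, 171.1]
wrist_force: [-1.1, 0.9, 5.2]
gripper_width: 0.0598
gripper_force: 45.0
```

```bash
python3 -c "
from h import *
st()"
```

```text
{'t': 12.575, 'qpos': [-13.695, 21.732, 97.199, 0.029, 61.017, -94.783], 'joint_vel': [0.062, -0.05, 0.034, 0.074, -0.021, 1.516], 'joint_efforts': [-0.386, -43.836, -23.418, -0.049, -0.437, -0.25], 'eef_pos': [0.553, -0.02, 0.093], 'tcp_rot': [179.979, 0.054, 171.073], 'wrist_force': [-1.148, 0.87, 5.163], 'torque': [0.126, 0.224, 0.095], 'gripper_force': 45.002, 'gripper_width': 0.06}
```

Request:
apply_moves(fingers=[0.5,0.5,0.5,0.5,0.5,0.5,0.5,0.5,0.5,0.5], xyz=[[0,0,0],[0,0,0],[0,0,0],[0,0,0],[0,0,0],[0,0,0],[0,0,0],[0,0,0],[0,0,0],[0,0,0]], turn=[[0,0,-0.5],[0,0,-0.5],[0,0,-0.5],[0,0,-0.5],[0,0,-0.5],[0,0,-0.5],[0,0,-0.5],[0,0,-0.5],[0,0,-0.6],[0,0,0]])

```text
t: 13.82
eef_pos: [0.5545, -0.0207, 0.0949]
tcp_rot: [-179.8, 0.2, -142.9]
wrist_force: [-1.7, 1.5, 17.6]
gripper_width: 0.0598
gripper_force: 45.0
```

Run:
```python
from h import *
st(); snap("side","s2",(190,170,370,320),4)
```

```text
{'t': 13.825, 'qpos': [-13.682, 21.585, 97.039, 0.045, 61.06, -140.794], 'joint_vel': [0.019, 0.086, 0.138, -0.024, -0.003, 1.871], 'joint_efforts': [-0.616, -37.506, -20.124, -0.255, -1.003, -0.358], 'eef_pos': [0.554, -0.021, 0.095], 'tcp_rot': [-179.78, 0.23, -142.91], 'wrist_force': [-1.701, 1.457, 17.568], 'torque': [0.37, 0.586, 0.065], 'gripper_force': 45.004, 'gripper_width': 0.06}
```

View pics/s2.png

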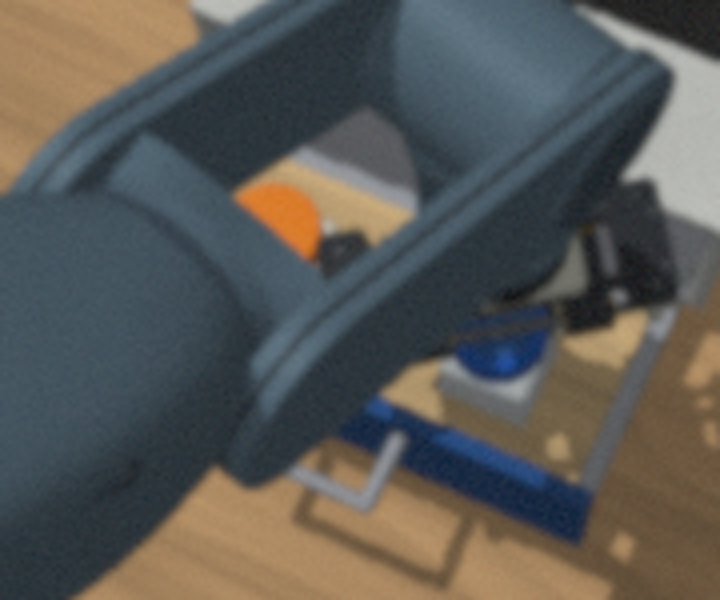

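It shows the jar seated and the cap at about (500,340), still in the fingers. The force is now 17.6 N upward, which suggests the threads have let go. I'll lift a little and check.

Request:
apply_moves(fingers=[0.5,0.5,0.5,0.5], xyz=[[0,0,-0.002],[0,0,-0.003],[0,0,-0.003],[0,0,0]], turn=[[0,0,0],[0,0,0],[0,0,0],[0,0,0]])

```text
t: 14.38
eef_pos: [0.5523, -0.0206, 0.0996]
tcp_rot: [180.0, -0.0, -143.0]
wrist_force: [-0.3, 0.2, -0.9]
gripper_width: 0.0596
gripper_force: 45.0
```

Only the cap's weight is left on the wrist, so it is free. Lifting.

Request:
apply_moves(fingers=[0.5,0.5,0.5,0.5,0.5,0.5,0.5,0.5,0.5], xyz=[[0,0,-0.005],[0,0,-0.007],[0,0,-0.008],[0,0,-0.008],[0,0,-0.006],[0,0,-0.003],[0,0,0],[0,0,0],[0,0,0]], turn=[[0,0,0],[0,0,0],[0,0,0],[0,0,0],[0,0,0],[0,0,0],[0,0,0],[0,0,0],[0,0,0]])

```text
t: 15.5
eef_pos: [0.5522, -0.0207, 0.1364]
tcp_rot: [180.0, -0.0, -143.0]
wrist_force: [0.0, 0.2, -0.5]
gripper_width: 0.0595
gripper_force: 45.0
```

Run:
```python
from h import *
st(); snap("side","s3"); snap("top","t3")
a=np.load("top.npz")["color"][200:330,190:370,::-1];b=np.load("side.npz")["color"][190:320,190:370,::-1]
cv2.imwrite("pics/c3.png",cv2.resize(np.hstack([a,b]),(800,289),interpolation=cv2.INTER_CUBIC))
cv2.imwrite("pics/c4.png",cv2.resize(b,None,fx=4,fy=4,interpolation=cv2.INTER_CUBIC))
```

```text
{'t': 15.5, 'qpos': [-13.707, 19.026, 94.261, -0.0, 66.744, -140.725], 'joint_vel': [-0.006, -0.08, 0.012, -0.023, -0.025, 0.023], 'joint_efforts': [0.005, -45.761, -26.149, -0.065, 0.042, 0.0], 'eef_pos': [0.552, -0.021, 0.136], 'tcp_rot': [179.976, -0.02, -142.982], 'wrist_force': [0.03, 0.235, -0.512], 'torque': [0.085, 0.054, 0.027], 'gripper_force': 45.0, 'gripper_width': 0.06}
```

View pics/c4.png

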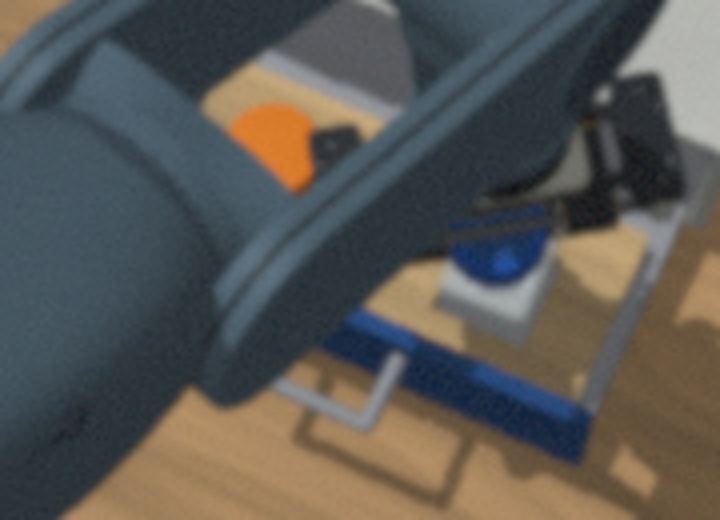

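View pics/c3.png

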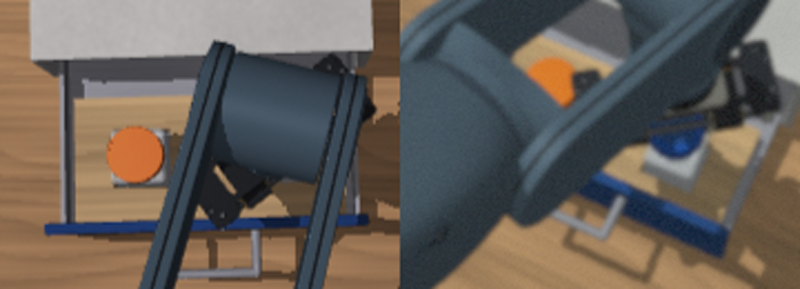

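The jar is seated where it was: its near corner is at (520,342), the same as before allowing for the crop offset. The cap is held level at about (500,250) with its edge roughly 28 mm above the rim. The drawer is open and the orange-capped jar is undisturbed.

```bash
python3 -c "
from rig import job; print(job.job_done())"
```

```text
the job is handed in; nothing more can be done
None
```

The job is handed in at 15.5 s: the drawer is fully open, and the blue cap is unscrewed and held level and still about 28 mm above the rim of its seated jar; the orange-capped jar is still seated, and the arm kept well clear of the tape roll and hammer (not re-checked in a final picture).

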